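Shut and lock the dressing drawers

ROBOT

A 6-joint arm with a two-finger parallel gripper is mounted at the origin on the work surface. World frame = base frame: x ahead of the robot, y to its left, z up, the work surface at z = 0. Lengths are in m, angles in rad, forces in N, time in s.
With the tool pointing down it reaches from about 0.275 to 0.725 m from the base axis. Payload 5.6 kg.
Tool frame: the origin (TCP) lies on the front face of the gripper's body, between the roots of the fingers; the fingertips stand 73 mm ahead of it and the grasp point (between the pads) lies 54 mm ahead of it; z points along the fingers, y is the line along which they close (so a half turn about z gives the same grasp; the last joint's range is limited). The gripper opens to 85 mm and grips with 20 to 120 N. Pads are 22 mm wide; open, the fingers measure 114 mm over their backs; the gripper's body (76 mm by 85 mm) begins 54 mm behind the grasp point. The pads swing forward as they close: fully open they stand 13 mm farther back than shut.
Start: joints at [-0.865, 0.255, 0.108, 0, -1.424, -0.285], TCP at [0.225, -0.502, 0.304] pointing down, gripper open.
Joint ranges: [-2.95, 2.95], [-1.21, 1.97], [-1.09, 1.5], [-2.87, 1.71], [-2.94, -0.07], [-3.05, 3.05]. Speed limits (rad/s): [2.57, 2.57, 3.14, 3.14, 3.14, 3.14].

INTERFACE

Orientations are given as a rotation vector (axis times angle).
In Python, from station import ctrl gives the robot as it stands.
- The arm moves only by the tool drive_tool, never from a script. Its argument "series" is a list that holds one entry, the list of rows, each a list of 5 numbers: the shift along the tool's x, y, z in mm, then the turn about the tool's z in rad, then the opening, from 0 (shut) to 1 (fully open). A call has 1 to 12 rows; each row is the pose to reach, as a shift and turn from the pose commanded when the call began, along the tool's axes at that moment; what a row does not reach only later rows make up. A row lasts 1/10 s, in which the tool goes at most 50 mm and 8.59 degrees, less where a joint would pass 70% of its speed; a pose out of reach is approached as far as the arm can. A call with a gripper value outside its range is refused whole. The fingers move at their own pace and stop on an object; the grip force is fixed at half the most. Time passes only in rows, so rows that repeat a pose let the fingers close. It gives the time, the measured TCP pose, the force, the opening and the grip force at its end, in the units of the state.
- ctrl.sense(): the state, without advancing time (a new reading comes with each control period).
- ctrl.grab_frame(name): name is "scene" or "top"; returns a dict with "frame" (384x512x3 uint8, red, green, blue), "fov_y" (degrees; the focal length in pixels is half the picture's height over the tangent of half this angle, whatever the lens; pixels are square), "cx", "cy" (the principal point, pixels), "distortion" ([k1, k2, p1, p2, k3] as OpenCV has them; the pictures are not rectified), "extrinsics" (4x4, takes a point from camera to world coordinates). Camera axes: x right, y up, looking along -z (the intrinsics and any distortion apply to the point x, -y, -z); pixel columns grow to the right and rows downward; lengths in m; the calibration is good to about 2 mm. A picture is of the moment at which its call begins. There is no depth.
- ctrl.finish_job(): hands the job in; it is judged then, once.
The state is a dict: "time_s": time; "q": joint angles; "qd": joint speeds; "joint_torque": joint torques, N m; "ee_pos": TCP position; "orientation": TCP orientation; "contact_force": force on the tool from outside, world axes, zero at the start; "ft_torque": the same for the moment, N m; "grip_width": finger opening in m; "gripper_force": force on a finger pad.
Only numpy, scipy, OpenCV 4.12 (cv2) and the standard library are available. Lean on these libraries where they do the work, as an engineer would, in place of code of your own. Each camera call takes 0.05 s, during which the arm holds its last target. There are 200 camera calls.

TASK

With the fingertips, push both open drawers of the white dressing unit fully home, and only then push the red tab on top across to the robot's left until the lock slide is all the way against its stop under the dark keeper. Only push: do not pinch the tab, do not pull the drawers further out, and leave the bottles, jars, boxes and dish where they stand.

Things in the scene. Friction and masses are not known exactly. Their poses are not given: they have to be found in the camera images.
- front_right (a point): centre of the outer front face of the blue drawer (the one on the robot's right, the unit's -y side). The upright front is 138 mm wide, 86 mm tall (12 to 98 mm above the table) and 12 mm thick, without a handle; this point is 55 mm above the table. Its axes are the unit's: -x points out of the face, along the way the drawer opens.
- front_left (a point): the same point of the green drawer (robot's left, the unit's +y side), same sizes. Both drawers are packed with sachets to 9 mm below the front's upper edge.
- drawer_right (a joint): how far the blue drawer stands out, m: 0 fully home, 0.095 right out. It is pushed in along the unit's +x; friction about 2.5 N, it stays where it is left. Starts at 0.03 to 0.08.
- drawer_left (a joint): the same for the green drawer.
- unit: white drawer unit, fixed: 240 mm deep (x), 300 mm wide (y), 110 mm high, origin at the centre of its underside. -x is its front, towards the robot; it stands turned by up to 0.3 rad. Drawer centres lie 72.5 mm either side of its middle; with a drawer home, its outer face is 132 mm in front of the origin (12 mm proud of the case).
- keeper (a point): middle of the top of the dark steel keeper bridge, 129 mm above the table, 26 mm long in y, at the +y (left) end of the aluminium lock track. The track runs along the unit's y on its top, centred 30 mm in front of the unit's origin, 44 mm across x and 260 mm long, its edges 10 mm above the unit's top.
- lock (a joint): travel of the red lock slide in its track, m: 0 open (towards the unit's -y end), 0.09 locked (against its stop, its nose under the keeper at the +y end). Starts at 0 to 0.03. Friction about 2 N, it stays where it is left.
- tab_top (a point): centre of the top of the red push tab on the middle of the lock slide: 26 mm in x, 24 mm in y; this point is 154 mm above the table, 34 mm above the flat of the slide. It moves from y = -45 mm (open) to +45 mm (locked) in the unit's frame, at x = -30 mm. Its axes are the unit's.
- gel_bottle: green bottle, 48 mm diameter, 140 mm tall, origin under its centre, standing on the table to the left. Not to be disturbed, like all the following.
- swab_carton: pale carton 45 x 120 x 35 mm, origin under its centre, on the table to the right.
- glove_box: blue box 220 x 120 x 75 mm, origin under its centre, on the table to the far left.
- sharps_bin: yellow round bin with red lid, 112 mm diameter, 178 mm tall, origin under its centre, on the table to the far right.
- dish: steel bowl, 150 mm diameter, 45 mm tall, origin under its centre, on the table to the near left.
- vial: amber jar with white cap, 34 mm diameter, 55 mm tall, origin under its centre, standing on the rear of the unit's top, 60 to 70 mm behind the unit's origin.
- strip_pack: orange pack 50 x 80 x 28 mm, origin under its centre, lying on the rear of the unit's top, 60 to 70 mm behind the unit's origin.
- pill_jar: white jar with blue cap, 48 mm diameter, 75 mm tall, origin under its centre, on the table just beyond the unit's left side, 220 to 245 mm from its middle.

How it is judged:
On the way, in this order (a step that is already met when the one before it is completed fails the run):
1. both drawers are home (value of joint each of drawer_left, drawer_right below 0.004 m), for 0.2 s.
2. the lock slide is across (all of step 1 and value of joint lock above 0.084 m), for 0.2 s.
At the end, for the whole second after the job is handed in: Both drawers within 4 mm of fully home, the lock slide at least 84 mm along its 90 mm travel, all at rest; every loose thing within 20 mm of where it stood and upright (all of step 2 and velocity of joint each of drawer_left, drawer_right, lock below 0.01 m/s); the robot touches nothing.
It fails at once if the lock slide is pushed across while a drawer still stands out (value of joint lock above 0.05 m and value of joint any of drawer_left, drawer_right above 0.01 m).
It fails at once if the red tab is pinched between the fingers (contact force between the fingers and lock_c1 above 1.5 N and contact force between the fingers and lock_c2 above 1.5 N).
It fails at once if a drawer is pulled right out (value of joint any of drawer_left, drawer_right above 0.088 m).
It fails at once if a bottle, jar, box, carton, pack, bin or the dish is picked up or shoved away (distance of any of gel_bottle, swab_carton, glove_box, sharps_bin, dish, vial, strip_pack, pill_jar from where it was at the start of the episode above 0.02 m).
It fails at once if one of these is knocked over (angle between any of gel_bottle, swab_carton, glove_box, sharps_bin, dish, vial, strip_pack, pill_jar's own z axis and vertical above 0.35 rad).
It also fails if it takes over 54 s, if anything falls off the work surface, if the arm or the gripper's body presses on something with over 40 N, if the wrist force passes 120 N, or if a joint passes its speed limit or range.

## Working session

There is one attempt and no reset: what is moved stays moved. The work goes in short steps, Python scripts to look and compute and a tool call to move; the robot and the scene stay as the last step left them, time stands still between calls to the robot, and variables do not carry over. Pictures are saved under pics/ and viewed, at most 10 in all, crops included, and the job is handed in when it is done.

Besides the shell and the picture viewer there is one more tool, called after "Call:" as name([rows], argument=value, ...), one row to a line, values as JSON. drive_tool: Moves the arm, as the interface text tells. Its arguments: {"type":"object","properties":{"series":{"type":"array"}},"required":["series"]}

```bash
mkdir -p pics
cat > h.py <<'E'
import numpy as np, cv2
from station import ctrl
def grab(n):
    f=ctrl.grab_frame(n); h,w=f["frame"].shape[:2]
    fl=h/2/np.tan(np.radians(f["fov_y"])/2)
    f["K"]=np.array([[fl,0,f["cx"]],[0,fl,f["cy"]],[0,0,1]]); return f
def plane(f,px,z):
    p=cv2.undistortPoints(np.array(px,float).reshape(-1,1,2),f["K"],np.array(f["distortion"]))[:,0]
    d=np.c_[p[:,0],-p[:,1],-np.ones(len(p))]@np.array(f["extrinsics"])[:3,:3].T
    o=np.array(f["extrinsics"])[:3,3]
    return o+d*((z-o[2])/d[:,2])[:,None]
E
python3 - <<'E'
from h import *
for n in("scene","top"):
    f=grab(n); np.save(n+".npy",f,allow_pickle=True)
    cv2.imwrite(f"pics/{n}0.png",cv2.resize(f["frame"][...,::-1],(768,576)))
    print(n,f["fov_y"],f["cx"],f["cy"],f["distortion"],np.round(f["extrinsics"],3).tolist())
s=ctrl.sense();print(s["ee_pos"],s["orientation"],s["time_s"])
E
```

```text
scene 56.122248766017286 257.82120288099014 195.3441613515748 [-0.02207314  0.          0.          0.          0.        ] [[0.072, -0.775, 0.628, 1.22], [0.997, 0.068, -0.03, -0.043], [-0.019, 0.629, 0.777, 0.951], [0.0, 0.0, 0.0, 1.0]]
top 52.09777969594375 256.59317345794335 192.51182526589642 [-0.13998331  0.          0.          0.          0.        ] [[0.01, 0.986, -0.169, 0.295], [-1.0, 0.012, 0.012, 0.018], [0.014, 0.169, 0.985, 1.509], [0.0, 0.0, 0.0, 1.0]]
[ 0.22458378 -0.5017192   0.3031072 ] [ 6.55918879e-01 -3.07193279e+00 -2.52477962e-03] 0.1
```

View pics/scene0.png

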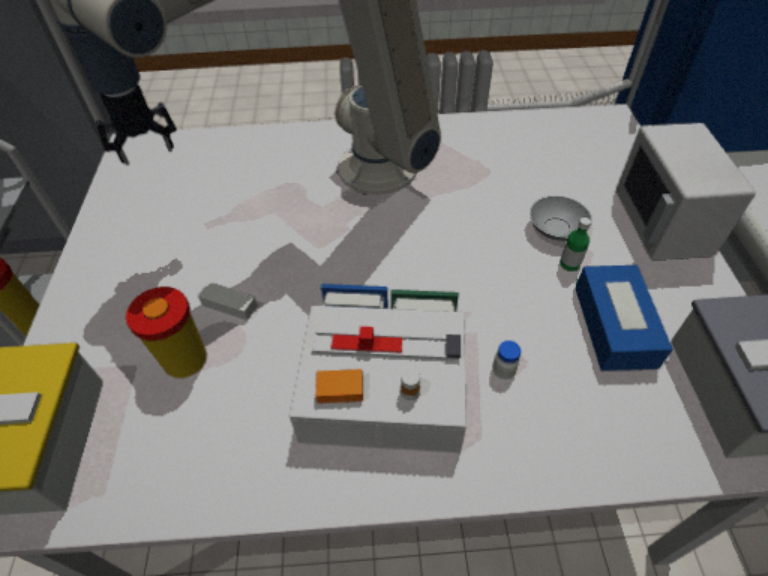

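View pics/top0.png

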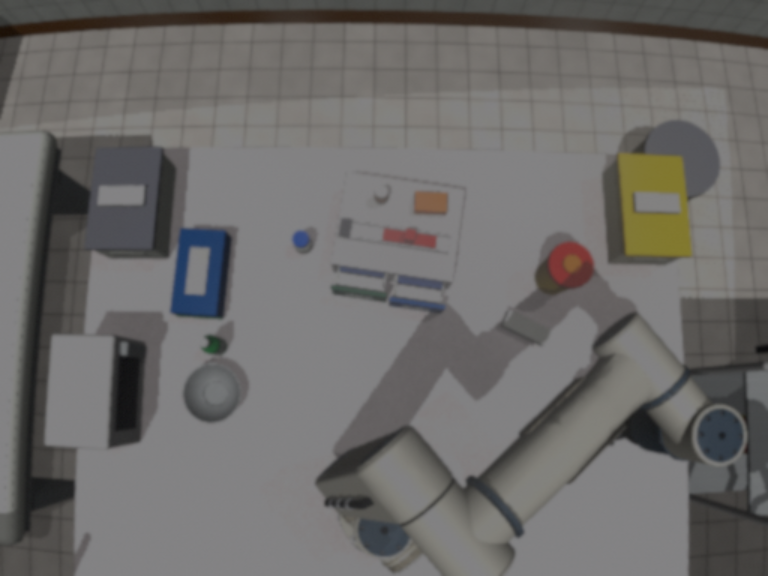

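The scene view, from behind the unit, shows the red tab at about (366,335), the keeper at (453,346), and the blue and green fronts at (354,290) and (425,295). The top view shows the tab at (410,236), the keeper at (346,228), and the fronts at (417,303) and (360,291). I'll measure these next.

Run:
```python
from h import *
rois={"scene":(295,270,480,440),"top":(325,165,475,315)}
for n in("scene","top"):
    f=np.load(n+".npy",allow_pickle=True).item(); im=f["frame"]; hsv=cv2.cvtColor(im,cv2.COLOR_RGB2HSV).astype(int)
    H,S,V=[hsv[...,i] for i in range(3)]
    roi=np.zeros(H.shape,bool); a,b,c,d=[int(v/1.5) for v in rois[n]]; roi[b:d,a:c]=1
    M={"red":((H<6)|(H>172))&(S>130)&(V>60),"blue":(H>100)&(H<125)&(S>90),"green":(H>50)&(H<95)&(S>60),"dark":(V<75)&(S<80),"orange":(H>7)&(H<20)&(S>150)}
    for k,m in M.items():
        m=(m&roi).astype(np.uint8)
        cs,_=cv2.findContours(m,cv2.RETR_EXTERNAL,cv2.CHAIN_APPROX_NONE)
        for c in sorted(cs,key=cv2.contourArea)[::-1][:2]:
            if cv2.contourArea(c)<12: continue
            z={"red":.12,"blue":.098,"green":.098,"dark":.129,"orange":.138}[k]
            box=cv2.boxPoints(cv2.minAreaRect(c))
            print(n,k,cv2.contourArea(c),"px",(box*1.5).round().astype(int).tolist(),"w",(plane(f,box,z)[:,:2]*1000).round().astype(int).tolist())
    cor={"scene":[(309,309),(467,312),(465,421),(294,417)],"top":[(351,172),(466,186),(455,283),(332,265)]}[n]
    print("unit",plane(f,np.array(cor)/1.5,.11).round(3)[:,:2].tolist())
    cv2.imwrite(f"pics/{n}c.png",cv2.resize(im[b:d,a:c][...,::-1],None,fx=5,fy=5,interpolation=cv2.INTER_CUBIC))
```

```text
scene red 434.0 px [[331, 348], [332, 325], [401, 328], [400, 351]] w [[670, -121], [618, -119], [635, 11], [686, 5]]
scene blue 183.5 px [[320, 302], [321, 282], [387, 287], [385, 306]] w [[542, -145], [491, -143], [514, -8], [564, -14]]
scene green 168.5 px [[392, 290], [456, 290], [456, 306], [392, 306]] w [[522, 1], [534, 132], [576, 125], [564, -2]]
scene dark 114.5 px [[446, 334], [459, 334], [459, 357], [446, 357]] w [[663, 90], [665, 115], [713, 107], [711, 83]]
scene orange 590.0 px [[315, 371], [361, 369], [363, 400], [317, 402]] w [[726, -147], [728, -67], [789, -68], [786, -144]]
scene orange 18.5 px [[401, 392], [402, 387], [417, 389], [417, 394]] w [[780, -2], [770, 0], [775, 25], [785, 23]]
unit [[0.567, -0.165], [0.601, 0.142], [0.827, 0.101], [0.796, -0.186]]Traceback (most recent call last):
  File "<stdin>", line 18, in <module>
TypeError: only integer scalar arrays can be converted to a scalar index
```

Run:
```python
from h import *
for n,(a,b,c,d) in {"scene":(195,180,325,285),"top":(215,110,320,212)}.items():
    f=np.load(n+".npy",allow_pickle=True).item(); im=f["frame"][b:d,a:c]
    cv2.imwrite(f"pics/{n}c.png",cv2.resize(cv2.convertScaleAbs(im[...,::-1],alpha=1.0 if n=="scene" else 1.5),None,fx=5.5,fy=5.5,interpolation=cv2.INTER_CUBIC))
```

```text
(no output)
```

View pics/topc.png

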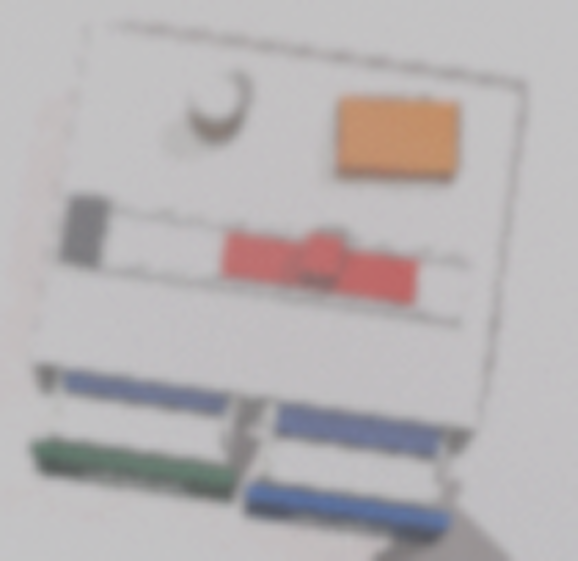

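View pics/scenec.png

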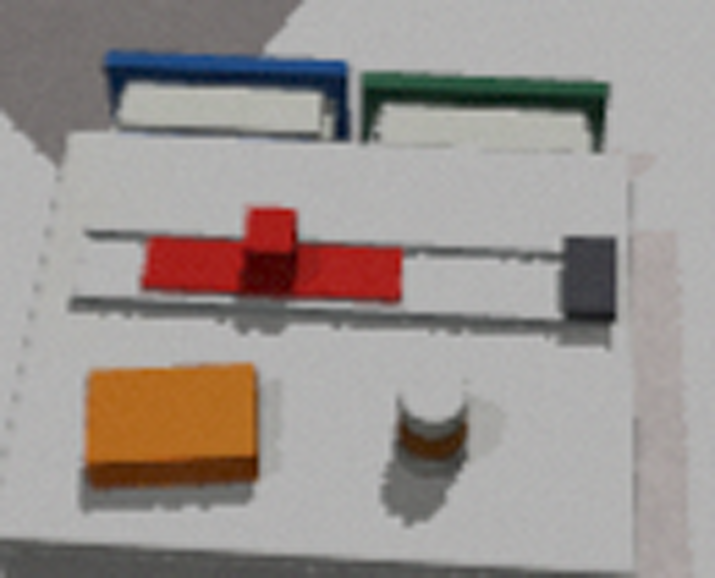

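Run:
```python
from h import *
S=np.load("scene.npy",allow_pickle=True).item();T=np.load("top.npy",allow_pickle=True).item()
s=lambda p,z:plane(S,np.array(p)/5.5+[195,180]-.4,z)[:,:2]
t=lambda p,z:plane(T,np.array(p)/5.5+[215,110]-.4,z)[:,:2]
loc=np.array([[-.12,-.15],[-.12,.15],[.12,.15],[.12,-.15]])
def fit(w,l):
    A=(w-w.mean(0));B=l-l.mean(0)
    th=np.arctan2((B[:,0]*A[:,1]-B[:,1]*A[:,0]).sum(),(A*B).sum()); R=np.array([[np.cos(th),-np.sin(th)],[np.sin(th),np.cos(th)]])
    o=w.mean(0)-R@l.mean(0); return o,th,R,np.linalg.norm(w-(l@R.T+o),axis=1)
ws=s([(68,133),(630,157),(632,572),(0,540)],.11); wt=t([(35,365),(478,430),(526,82),(88,22)],.11)[[1,0,3,2]]
for w in(ws,wt): o,th,R,e=fit(w,loc);print(o.round(4),th.round(3),(e*1000).round(1))
o,th,R,e=fit((ws+wt)/2,loc);print("avg",o.round(4),th.round(3),e.round(4))
L=lambda w:((w-o)@R*1000).round(1).tolist()
for k,v in {"blueS":s([(107,51),(347,61)],.098),"greenS":s([(361,72),(608,84)],.098),"tabS":s([(247,207),(297,209),(297,240),(245,238)],.154),"keepS":s([(565,236),(614,237),(614,318),(565,318)],.129),
 "keepT":t([(68,198),(106,198),(100,265),(60,262)],.129),"tabT":t([(308,234),(346,232),(340,275),(302,272)],.154),"blueT":t([(250,495),(450,520)],.098),"greenT":t([(35,455),(237,485)],.098),"pack":s([(88,370),(255,364)],.138),"vial":s([(432,400)],.155+.01)}.items():
    print(k,L(v),v.round(3).tolist())
```

```text
[ 0.6976 -0.0294] -0.138 [1.  1.8 4.7 4.7]
[ 0.6958 -0.0316] -0.133 [3.2 2.2 1.4 3.1]
avg [ 0.6967 -0.0305] -0.135 [0.0011 0.0008 0.0018 0.0018]
blueS [[-186.9, -138.6], [-185.9, -2.9]] [[0.493, -0.143], [0.512, -0.008]]
greenS [[-178.3, 5.3], [-176.2, 142.2]] [[0.521, -0.001], [0.541, 0.134]]
tabS [[-43.7, -42.4], [-43.7, -17.6], [-25.3, -16.1], [-25.2, -41.6]] [[0.648, -0.067], [0.651, -0.042], [0.669, -0.043], [0.666, -0.068]]
keepS [[-51.5, 115.8], [-52.1, 140.3], [-4.2, 139.3], [-3.0, 115.5]] [[0.661, 0.091], [0.664, 0.116], [0.711, 0.108], [0.709, 0.084]]
keepT [[-11.3, 141.4], [-7.7, 116.5], [-53.6, 113.2], [-55.4, 139.6]] [[0.704, 0.111], [0.705, 0.086], [0.659, 0.089], [0.661, 0.115]]
tabT [[-19.4, -19.2], [-14.4, -43.5], [-43.5, -43.5], [-45.2, -18.9]] [[0.675, -0.047], [0.677, -0.072], [0.648, -0.068], [0.649, -0.043]]
blueT [[-185.9, -6.5], [-183.1, -139.8]] [[0.512, -0.012], [0.496, -0.144]]
greenT [[-180.3, 138.3], [-180.5, 3.0]] [[0.537, 0.131], [0.518, -0.003]]
pack [[43.2, -110.9], [35.8, -31.9]] [[0.725, -0.146], [0.728, -0.067]]
vial [[66.6, 52.8]] [[0.77, 0.013]]
```

The unit sits at about (0.697, -0.030), turned -0.135 rad. The blue drawer stands out about 54 mm and the green about 46 mm; the lock is at about 14 mm. First I'll move in front of the blue drawer at travel height.

Call:
drive_tool([
  [[-35,25,0,0.1,0],[-70,53,0,0.2,0],[-105,80,0,0.3,0],[-140,106,0,0.4,0],[-176,132,0,0.5,0],[-212,159,0,0.555,0],[-248,186,0,0.555,0],[-285,214,0,0.555,0],[-320,240,0,0.555,0],[-355,267,0,0.555,0],[-394,295,0,0.555,0],[-394,295,0,0.555,0]],
])

```text
time_s: 1.3
ee_pos: [0.4655, -0.0679, 0.3029]
orientation: [-0.203, -3.134, -0.001]
contact_force: [0.2, -0.7, -0.2]
grip_width: -0.0005
gripper_force: 0.0
```

```bash
cat >> h.py <<'E'
from scipy.spatial.transform import Rotation as Ro
U=np.array([.697,-.0305]); TH=-.135
RU=np.array([[np.cos(TH),-np.sin(TH)],[np.sin(TH),np.cos(TH)]])
def rep():
    s=ctrl.sense(); R=Ro.from_rotvec(s["orientation"]).as_matrix()
    print("t",round(s["time_s"],2),"unit mm",((s["ee_pos"][:2]-U)@RU*1000).round(1),"z",round(s["ee_pos"][2]*1000,1),"yawerr",round(np.arctan2(*(RU.T@R[:2,0])[::-1]),3),"tilt",R[:,2].round(3),"F unit",(np.array(s["contact_force"])[:2]@RU).round(1),s["contact_force"][2],"w",s["grip_width"])
E
python3 -c "
from h import *
rep()"
```

```text
t 1.3 unit mm [-224.4  -68.2] z 302.9 yawerr -3.136 tilt [-0.001  0.001 -1.   ] F unit [ 0.3 -0.7] -0.15316980979499753 w -0.0005060204772682219
```

Call:
drive_tool([
  [[0,-2,40,0,0],[0,-4,80,0,0],[0,-4,120,0,0],[0,-4,150,0,0],[0,-4,160,0,0],[0,-4,160,0,0]],
])

```text
time_s: 1.9
ee_pos: [0.4625, -0.0761, 0.143]
orientation: [-0.211, -3.132, 0.001]
contact_force: [-0.7, 0.2, 0.7]
grip_width: -0.0003
gripper_force: 0.0
```

Run:
```python
from h import *
rep()
f=grab("scene"); cv2.imwrite("pics/s1.png",cv2.resize(f["frame"][150:290,170:345][...,::-1],None,fx=4,fy=4,interpolation=cv2.INTER_CUBIC))
```

```text
t 1.9 unit mm [-226.2  -76.7] z 143.0 yawerr -3.141 tilt [-0.003 -0.001 -1.   ] F unit [-0.7  0.1] 0.7490705676460383 w -0.00030651211486447876
```

View pics/s1.png

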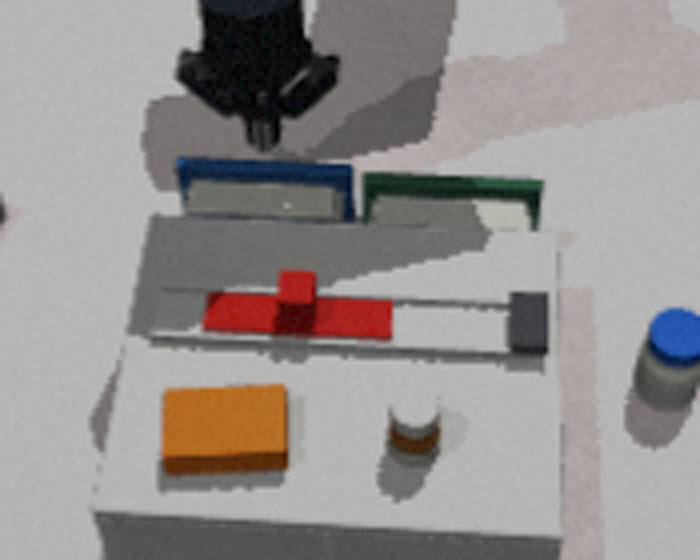

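The closed fingertips are just in front of the blue drawer, at about (265,145), and nothing has moved. Now I'll push.

Call:
drive_tool([
  [[-10,4,0,0,0],[-20,4,0,0,0],[-28,4,0,0,0],[-35,4,0,0,0],[-42,4,0,0,0],[-49,4,0,0,0],[-56,4,0,0,0],[-63,4,0,0,0],[-69,4,0,0,0],[-74,4,0,0,0],[-77,4,0,0,0],[-77,4,0,0,0]],
])

```text
time_s: 3.15
ee_pos: [0.5408, -0.082, 0.1438]
orientation: [0.211, 3.134, 0.0]
contact_force: [-0.7, 0.0, 0.9]
grip_width: -0.0004
gripper_force: 0.1
```

```bash
python3 -c "
from h import *
rep()"
```

```text
t 3.15 unit mm [-147.8  -72.1] z 143.8 yawerr -3.141 tilt [ 0.001  0.    -1.   ] F unit [-0.7 -0.1] 0.8682892231652777 w -0.0003706758698887059
```

Call:
drive_tool([
  [[-1,0,0,0,0],[-2,0,0,0,0],[-3,0,0,0,0],[-4,0,0,0,0],[-5,0,0,0,0],[-5,0,0,0,0]],
])

```text
time_s: 3.75
ee_pos: [0.5446, -0.0826, 0.1438]
orientation: [-0.211, -3.133, -0.0]
contact_force: [-4.6, 1.2, 2.2]
grip_width: 0.0003
gripper_force: 2.4
```

Run:
```python
from h import *
rep()
f=grab("scene"); cv2.imwrite("pics/s2.png",cv2.resize(f["frame"][150:290,170:345][...,::-1],None,fx=4,fy=4,interpolation=cv2.INTER_CUBIC))
```

```text
t 3.75 unit mm [-144.   -72.1] z 143.8 yawerr -3.141 tilt [-0.001  0.    -1.   ] F unit [-4.8  0.6] 2.205889887707641 w 0.0003138103158890483
```

View pics/s2.png

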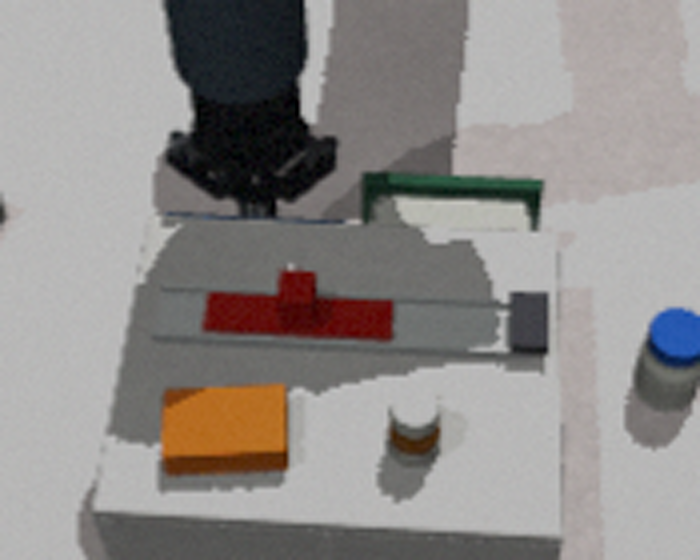

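The blue drawer is nearly home: only a thin edge still shows, at (250,217). I'll press a bit further until the force confirms the stop.

Call:
drive_tool([
  [[-1,0,0,0,0],[-2,0,0,0,0],[-3,0,0,0,0],[-3,0,0,0,0],[-3,0,0,0,0]],
])

```text
time_s: 4.3
ee_pos: [0.545, -0.0827, 0.1437]
orientation: [-0.211, -3.128, -0.001]
contact_force: [-14.9, 5.8, 11.7]
grip_width: -0.0003
gripper_force: 7.6
```

```bash
python3 -c "
from h import *
rep()"
```

```text
t 4.3 unit mm [-143.6  -72.2] z 143.7 yawerr -3.141 tilt [-0.007  0.001 -1.   ] F unit [-15.6   3.7] 11.744168968944095 w -0.0002582780394328843
```

The force rose to 16 N without movement, so blue is home. Next I'll retreat and go across to green.

Call:
drive_tool([
  [[25,0,0,0,0],[60,0,0,0,0],[90,0,0,0,0],[90,40,0,0,0],[90,80,0,0,0],[90,120,0,0,0],[90,145,0,0,0],[90,145,0,0,0],[75,145,0,0,0],[65,145,0,0,0],[55,145,0,0,0],[50,145,0,0,0]],
])

```text
time_s: 5.5
ee_pos: [0.5187, 0.0667, 0.1438]
orientation: [-0.212, -3.134, -0.0]
contact_force: [-3.9, 1.5, 2.9]
grip_width: 0.0001
gripper_force: 1.6
```

Call:
drive_tool([
  [[-7,0,0,0,0],[-14,0,0,0,0],[-21,0,0,0,0],[-28,0,0,0,0],[-35,0,0,0,0],[-40,0,0,0,0],[-44,0,0,0,0],[-46,0,0,0,0],[-47,0,0,0,0],[-48,0,0,0,0],[-49,0,0,0,0],[-49,0,0,0,0]],
])

```text
time_s: 6.7
ee_pos: [0.5652, 0.0608, 0.1437]
orientation: [-0.211, -3.132, 0.0]
contact_force: [-7.8, -1.5, 2.4]
grip_width: 0.0
gripper_force: 3.4
```

```bash
python3 -c "
from h import *
rep()"
```

```text
t 6.7 unit mm [-142.9   72.7] z 143.7 yawerr -3.141 tilt [-0.003  0.    -1.   ] F unit [-7.5 -2.5] 2.4378849521834782 w 5.77110711838857e-06
```

Call:
drive_tool([
  [[-1,0,0,0,0],[-2,0,0,0,0],[-2.5,0,0,0,0],[-2.5,0,0,0,0]],
])

```text
time_s: 7.1
ee_pos: [0.5655, 0.0607, 0.1437]
orientation: [-0.211, -3.127, 0.0]
contact_force: [-16.3, 1.7, 10.0]
grip_width: -0.0
gripper_force: 8.1
```

Call:
drive_tool([
  [[20,0,0,0,0],[40,0,-10,0,0],[50,0,-50,0,0],[50,0,-100,0,0],[30,-30,-120,0,0],[0,-60,-120,0,0],[-30,-90,-120,0,0],[-60,-120,-120,0,0],[-90,-140,-120,0,0],[-105,-144,-120,0,0],[-105,-144,-120,0,0]],
])

```text
time_s: 8.2
ee_pos: [0.6557, -0.0975, 0.263]
orientation: [0.213, 3.133, 0.0]
contact_force: [0.4, -0.3, -0.3]
grip_width: 0.0001
gripper_force: 0.0
```

Run:
```python
from h import *
rep()
f=grab("scene"); cv2.imwrite("pics/s3.png",cv2.resize(f["frame"][150:290,170:345][...,::-1],None,fx=4,fy=4,interpolation=cv2.INTER_CUBIC))
```

```text
t 8.2 unit mm [-31.9 -71.9] z 263.0 yawerr 3.141 tilt [ 0.002  0.    -1.   ] F unit [ 0.4 -0.3] -0.26719545305679193 w 0.00012284825159862166
```

View pics/s3.png

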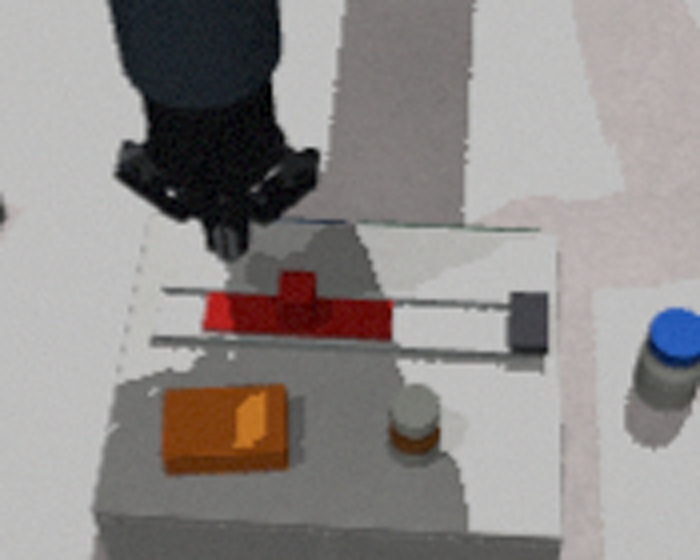

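Both drawers are flush and the tab has not moved (297,287). The tips are to its right. I'll descend to 14 mm above the slide and push left.

Call:
drive_tool([
  [[-2,0,20,0,0],[-2,0,40,0,0],[-2,0,52,0,0],[-2,0,56,0,0],[-2,0,56,0,0]],
])

```text
time_s: 8.75
ee_pos: [0.6556, -0.0963, 0.2082]
orientation: [0.21, 3.134, -0.0]
contact_force: [-1.2, -1.0, 0.3]
grip_width: -0.0002
gripper_force: 0.0
```

Call:
drive_tool([
  [[0,7,0,0,0],[0,12,0,0,0],[0,17,0,0,0],[0,24,0,0,0],[0,31,0,0,0],[0,38,0,0,0],[0,45,0,0,0],[0,50,0,0,0],[0,50,0,0,0]],
])

```text
time_s: 9.65
ee_pos: [0.6624, -0.046, 0.2075]
orientation: [-0.209, -3.134, -0.001]
contact_force: [1.0, -0.4, 0.7]
grip_width: -0.0
gripper_force: 0.0
```

Run:
```python
from h import *
rep()
f=grab("scene"); cv2.imwrite("pics/s4.png",cv2.resize(f["frame"][150:290,170:345][...,::-1],None,fx=4,fy=4,interpolation=cv2.INTER_CUBIC))
```

```text
t 9.65 unit mm [-32.2 -20.1] z 207.5 yawerr -3.14 tilt [-0.001  0.001 -1.   ] F unit [ 1.  -0.3] 0.6681437545325911 w -2.9713213061213554e-05
```

View pics/s4.png

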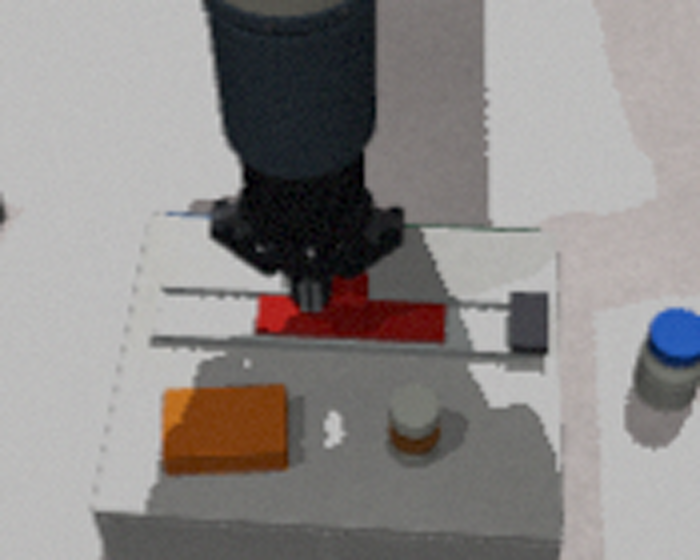

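The slide has moved: its leading end went from x=391 to 444 px. Continuing to the stop.

Call:
drive_tool([
  [[0,7,0,0,0],[0,14,0,0,0],[0,21,0,0,0],[0,27,0,0,0],[0,32,0,0,0],[0,36,0,0,0],[0,38,0,0,0],[0,40,0,0,0],[0,41,0,0,0],[0,42,0,0,0],[0,43,0,0,0],[0,43,0,0,0]],
])

```text
time_s: 10.9
ee_pos: [0.6678, -0.0065, 0.2079]
orientation: [-0.212, -3.133, 0.005]
contact_force: [-1.1, -8.6, -1.9]
grip_width: 0.0001
gripper_force: 3.8
```

Call:
drive_tool([
  [[0,1,0,0,0],[0,2,0,0,0],[0,3,0,0,0],[0,3,0,0,0],[0,3,0,0,0]],
])

```text
time_s: 11.4
ee_pos: [0.6679, -0.006, 0.208]
orientation: [-0.214, -3.132, 0.011]
contact_force: [-1.2, -14.9, -2.5]
grip_width: 0.0
gripper_force: 7.4
```

```bash
python3 -c "
from h import *
rep()"
```

```text
t 11.4 unit mm [-32.2  20.4] z 208.0 yawerr 3.14 tilt [-0.003 -0.007 -1.   ] F unit [  0.8 -15. ] -2.5052390453634676 w 4.840589045615191e-05
```

The slide is against its stop, at 15 N with no movement. I'll back off to the right and rise, then check.

Call:
drive_tool([
  [[0,-8,0,0,0],[0,-18,0,0,0],[0,-20,-30,0,0],[0,-20,-70,0,0],[30,-20,-100,0,0],[70,-20,-100,0,0],[115,-20,-100,0,0],[160,-20,-100,0,0],[160,-20,-100,0,0],[160,-20,-100,0,0]],
])

```text
time_s: 12.4
ee_pos: [0.5067, 0.0004, 0.3092]
orientation: [0.209, 3.132, 0.003]
contact_force: [0.3, 0.4, 0.4]
grip_width: -0.0
gripper_force: 0.0
```

Run:
```python
from h import *
rep()
f=grab("scene"); cv2.imwrite("pics/s5.png",cv2.resize(f["frame"][150:290,170:345][...,::-1],None,fx=4,fy=4,interpolation=cv2.INTER_CUBIC))
```

```text
t 12.4 unit mm [-192.7    5. ] z 309.2 yawerr -3.14 tilt [ 0.003  0.002 -1.   ] F unit [0.3 0.4] 0.40737535733870595 w -9.516090317695592e-06
```

View pics/s5.png

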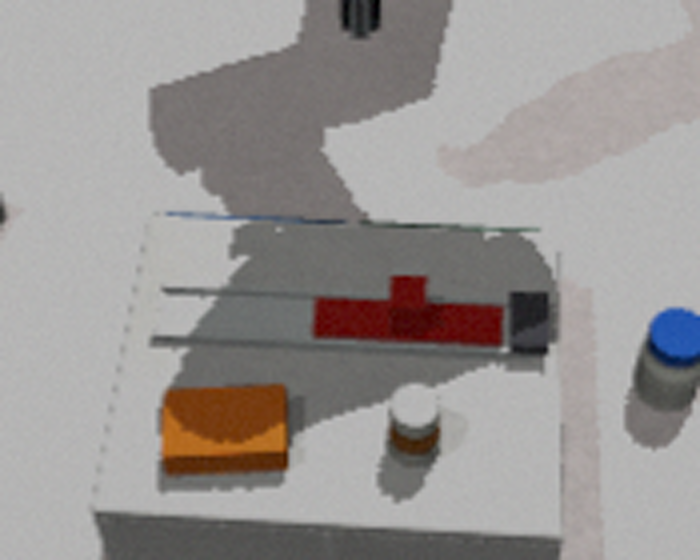

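The drawers are flush, and the tab has moved to (408,290). The slide end at x=502 px is close to the keeper at 510 px, but a small gap shows. I'll check the tab travel numerically.

Run:
```python
from h import *
f=grab("scene"); S0=np.load("scene.npy",allow_pickle=True).item()
def m(f):
    im=f["frame"]; h=cv2.cvtColor(im,cv2.COLOR_RGB2HSV).astype(int)
    k=((h[...,0]<6)|(h[...,0]>172))&(h[...,1]>130)&(h[...,2]>50); k[:,:197]=0;k[:,320:]=0;k[:205]=0;k[240:]=0
    ys,xs=np.nonzero(k); y0=ys.min(); r=k[y0+1:y0+4]; tx=np.nonzero(r)[1]
    l=plane(f,[(tx.min(),y0+2),(tx.max()+1,y0+2)],.154)[:,:2]
    e=plane(f,[(xs.min(),ys.mean()),(xs.max()+1,ys.mean())],.120)[:,:2]
    print("tab",((l-U)@RU*1000).round(1).tolist(),"slide",((e-U)@RU*1000).round(1).tolist())
m(S0);m(f)
```

```text
tab [[-35.0, -40.2], [-36.2, -15.9]] slide [[-30.6, -94.7], [-37.1, 35.4]]
tab [[-35.4, 35.4], [-36.5, 56.9]] slide [[-29.6, -19.5], [-36.2, 112.6]]
```

The tab centre is at y ≈ +46 mm in the unit's frame, against +45 mm for fully locked, and the stop felt firm. Handing in.

```bash
python3 -c "
from station import ctrl
print(ctrl.finish_job())"
```

```text
the job is handed in; nothing more can be done
None
```

I pushed both drawers fully home, then pushed the lock slide across to its stop (tab about 46 mm left of the unit's middle, where 45 mm is fully locked), and handed the job in with the arm clear; no verdict came back.

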